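Load the water-sample reader and close its cover with the square-drive handle

TASK

Put the two green-capped vials into the two wells of the grey sample reader, one in each, fully home. Then fit the orange handle fully down onto the reader's square spindle and, gripping the handle, turn it until the amber cover is fully shut over the vials; leave the handle on the spindle and let go. Leave the black-capped vials in the rack.

Things in the scene. Friction and masses are not known exactly. Their poses are not given: they have to be found in the camera images.
- reader: grey sample reader fixed to the table, a block 120 mm (its x) x 200 mm (its y) x 60 mm high with a 36 mm high black keypad ledge 45 mm deep along its -x side. Origin at the centre of the block's underside, on the table. The two wells and the spindle lie in one line along its y axis.
- well_inner (a point): centre of the mouth of the well nearer the spindle, on the block's flat top face (60 mm above the table), z up. Round, 26 mm diameter, 47 mm deep; a vial is home when its cap rests on the top face (vial origin 46 mm below this point). 60 mm from the spindle axis, along the reader's +y.
- well_outer (a point): the same for the other well, 110 mm from the spindle axis along the reader's +y, 50 mm from the inner well.
- spindle (a point): on the spindle axis at the flat round shoulder (34 mm) where the handle comes to rest, 92 mm above the table; z up. Above it stands the steel spindle, 14 mm square, 13 mm tall, then a tip 6 mm tall tapering to 10.5 mm square. Turns with the cover: x points from the spindle along the cover plate; the square's faces are parallel to x and y.
- cover (a joint): angle of spindle and amber cover plate, rad: 0 wide open (plate about along the reader's +x), growing counter-clockwise from above to the stop at 1.45 (shut, over both wells). Plate 42 mm wide, reaches 130 mm from the axis, 84 to 90 mm above the table: clears the caps of seated vials by 4 mm. Stays where left (friction 0.06 N m). Starts at 0 to 0.35.
- handle: orange T handle standing bore down on the table. Origin: centre of its underside (mouth of the bore), z up. Square boss 36 x 36 x 22 mm high with a 15.5 mm square bore 22 mm deep, sides along x, y; on it a grip bar 80 (x) x 18 (y) x 24 mm high (22 to 46 mm above the origin). Fits the spindle four ways, 0.11 rad play; home with its underside on the shoulder. 60 to 110 g.
- rack: white vial rack fixed to the table, 200 mm (x) x 60 mm (y) x 30 mm high, origin at the centre of its underside. Four holes 20 mm deep in a row along its x, at -72, -24, 24 and 72 mm.
- vial_a: sealed glass vial, yellow sample, green cap. Origin at the centre of its underside, z up. Body 22 mm diameter x 46 mm, then cap 28 mm diameter x 20 mm (46 to 66 mm above the origin). 25 to 50 g. Starts upright in one of the rack's four holes, 10 mm above the table, cap free above the rack.
- vial_b: sealed glass vial, yellow sample, green cap. Origin at the centre of its underside, z up. Body 22 mm diameter x 46 mm, then cap 28 mm diameter x 20 mm (46 to 66 mm above the origin). 25 to 50 g. Starts upright in one of the rack's four holes, 10 mm above the table, cap free above the rack.
- vial_c: sealed glass vial, yellow sample, black cap. Origin at the centre of its underside, z up. Body 22 mm diameter x 46 mm, then cap 28 mm diameter x 20 mm (46 to 66 mm above the origin). 25 to 50 g. Starts upright in one of the rack's four holes, 10 mm above the table, cap free above the rack. Stays in the rack.
- vial_d: sealed glass vial, yellow sample, black cap. Origin at the centre of its underside, z up. Body 22 mm diameter x 46 mm, then cap 28 mm diameter x 20 mm (46 to 66 mm above the origin). 25 to 50 g. Starts upright in one of the rack's four holes, 10 mm above the table, cap free above the rack. Stays in the rack.

How it is judged (in metres and radians):
On the way, in this order (a step that is already met when the one before it is completed fails the run):
1. both green-capped vials are home in the wells (((horizontal distance between vial_a and well_inner below 0.004 m and z of vial_a in the frame of well_inner below -0.043 m and angle between vial_a's own z axis and vertical below 0.1 rad) or (horizontal distance between vial_a and well_outer below 0.004 m and z of vial_a in the frame of well_outer below -0.043 m and angle between vial_a's own z axis and vertical below 0.1 rad)) and ((horizontal distance between vial_b and well_inner below 0.004 m and z of vial_b in the frame of well_inner below -0.043 m and angle between vial_b's own z axis and vertical below 0.1 rad) or (horizontal distance between vial_b and well_outer below 0.004 m and z of vial_b in the frame of well_outer below -0.043 m and angle between vial_b's own z axis and vertical below 0.1 rad)) and linear speed of each of vial_a, vial_b, handle below 0.02 m/s), for 0.2 s.
2. the handle is fully down on the square spindle, the cover still open (horizontal distance between handle and spindle below 0.003 m and z of handle in the frame of spindle below 0.003 m and angle between handle's own z axis and vertical below 0.07 rad and value of joint cover below 0.6 rad), for 0.2 s.
3. the gripped handle turns the cover past half way (horizontal distance between handle and spindle below 0.003 m and z of handle in the frame of spindle below 0.003 m and angle between handle's own z axis and vertical below 0.07 rad and value of joint cover between 0.75 and 1.3 rad and contact force between the fingers and handle above 1 N), for 0.04 s.
4. the cover is fully shut (horizontal distance between handle and spindle below 0.003 m and z of handle in the frame of spindle below 0.003 m and angle between handle's own z axis and vertical below 0.07 rad and value of joint cover above 1.35 rad), for 0.2 s.
At the end, for the whole second after the job is handed in: each green-capped vial home in its own well (4 mm sideways, 3 mm depth, 0.1 rad tilt); handle on the spindle (3 mm sideways and in depth, 0.07 rad tilt); cover within 0.1 rad of its shut stop; all at rest (all of step 1 and all of step 4); the robot touches nothing.
It fails at once if a black-capped vial is taken from its place (moved over 20 mm) (distance of any of vial_c, vial_d from where it was at the start of the episode above 0.02 m).
It also fails if it takes over 72 s, if anything falls off the work surface, if the arm or the gripper's body presses on something with over 40 N, if the wrist force passes 120 N, or if a joint passes its speed limit or range.

ROBOT

A 6-joint arm with a two-finger parallel gripper is mounted at the origin on the work surface. World frame = base frame: x ahead of the robot, y to its left, z up, the work surface at z = 0. Lengths are in mm, angles in degrees, forces in N, time in s.
With the tool pointing down it reaches from about 350 to 850 mm from the base axis. Payload 8.1 kg.
Tool frame: the origin (TCP) lies midway between the tips of the shut fingers; the grasp point (between the pads) lies 19 mm behind it; z points along the fingers, y is the line along which they close (so a half turn about z gives the same grasp; the last joint's range is limited). The gripper opens to 85 mm and grips with 20 to 120 N. Pads are 22 mm wide; open, the fingers measure 114 mm over their backs; the gripper's body (76 mm by 85 mm) begins 54 mm behind the grasp point. The pads swing forward as they close: fully open they stand 13 mm farther back than shut.
Start: joints at [71.482, 7.471, 85.268, -0, 87.261, -4.893], TCP at [141.317, 583.125, 231.292] pointing down, gripper open.
Joint ranges: [-169.43, 169.43], [-51.17, 129.36], [1.28, 143.12], [-76.62, 256.62], [0, 156.53], [-152.29, 152.29]. Speed limits (degrees/s): [136.94, 136.94, 159.86, 180, 180, 180].

INTERFACE

Orientations are given as [roll, pitch, yaw] about the fixed x, y, z axes, in that order (R = Rz(yaw) Ry(pitch) Rx(roll)).
In Python, from bench import sensors, optics, r gives the robot as it stands.
- The arm moves only by the tool apply_moves, never from a script. Its argument "targets" is a list of rows, each a list of 7 numbers: the shift along the tool's x, y, z in mm, then the turn, a rotation vector about the tool's x, y, z in rad, then the closure, from 0 (fully open) to 1 (shut). In form: [[x, y, z, wx, wy, wz, claw], ...]. A call has 1 to 20 rows; each row shifts and turns the commanded pose from where the row before left it, along the tool's axes as they then stand; what a row does not reach is not made up. A row lasts 1/8 s, in which the tool goes at most 62.5 mm and 10.7 degrees, less where a joint would pass 70% of its speed; a pose out of reach is approached as far as the arm can. A call is refused whole if a number of a shift passes 62.5 or a number of a turn 0.188, either way. A call with a gripper value outside its range is refused whole. The fingers move at their own pace and stop on an object; "force" is the grip in N (left out, the last holds). Time passes only in rows, so rows that do not move let the fingers close. It gives the time, the measured TCP pose, the force, the opening and the grip force at its end, in the units of the state.
- sensors.sense(): the state, without advancing time (a new reading comes with each control period).
- optics.snapshot(name): name is "scene" or "side" or "wrist"; returns the picture (400x640x3 uint8, red, green, blue); there is no depth.
- optics.get_calibration(name): a dict with "camera_matrix" (3x3 intrinsics, pixels), "pose" (4x4, takes a point from camera to world coordinates). Camera axes: x right, y down, z forward; pixel columns grow to the right and rows downward; lengths in mm; the calibration is good to about 2 mm. A picture is of the moment at which its call begins: read the wrist's pose just before it. get_calibration takes no time and is no camera call; for the wrist camera it gives the pose at the moment of the call.
- r.hand_in(): hands the job in; it is judged then, once.
The state is a dict: "time": time; "joint_pos": joint angles; "qd": joint speeds; "joint_efforts": joint torques, N m; "tool_pos": TCP position; "tcp_rot": TCP orientation; "ft_force": force on the tool from outside, world axes, zero at the start; "wrist_torque": the same for the moment, N m; "finger_gap": finger opening in mm; "grip_force": force on a finger pad.
Only numpy, scipy, OpenCV 4.12 (cv2) and the standard library are available. Lean on these libraries where they do the work, as an engineer would, in place of code of your own. Each camera call takes 0.05 s, during which the arm holds its last target. There are 200 camera calls.

## Working session

There is one attempt and no reset: what is moved stays moved. The work goes in short steps, Python scripts to look and compute and a tool call to move; the robot and the scene stay as the last step left them, time stands still between calls to the robot, and variables do not carry over. Pictures are saved under pics/ and viewed, at most 13 in all, crops included, and the job is handed in when it is done.

Besides the shell and the picture viewer there is one more tool, called after "Call:" as a command line: name --pt "numbers of a row" for each row, then --argument value for the rest. apply_moves: Moves the arm, as the interface text tells. Its arguments: {"type":"object","properties":{"targets":{"type":"array"},"force":{"type":"number"}},"required":["targets"]}

```bash
mkdir -p pics; ls; python3 - <<'E'
from bench import sensors, optics, r
import cv2, numpy as np
s=sensors.sense(); print(s)
a=[]
for n in ("scene","side"):
    im=optics.snapshot(n); cv2.imwrite(f"pics/{n}0.png",im[:,:,::-1])
    c=optics.get_calibration(n); print(n,np.round(c["camera_matrix"],2).tolist(),np.round(c["pose"],3).tolist())
c=optics.get_calibration("wrist");im=optics.snapshot("wrist"); cv2.imwrite("pics/wrist0.png",im[:,:,::-1]); print(np.round(c["camera_matrix"],2).tolist(),np.round(c["pose"],3).tolist())
E
```

```text
pics
{'time': 0.0, 'joint_pos': array([ 7.14832337e+01,  7.51588721e+00,  8.53306213e+01,  5.10518304e-04,
        8.72624452e+01, -4.89274224e+00]), 'qd': array([-0.0331555 ,  0.03276752, -0.02608745, -0.07089491,  0.03594207,
       -0.05264083]), 'joint_efforts': array([-3.45995413e-04, -5.69398892e+01, -5.00556672e+01, -4.72929719e-05,
        1.45832403e-02,  3.19810431e-05]), 'tool_pos': array([141.12124757, 582.58550272, 230.22346269]), 'tcp_rot': array([-1.79891487e+02, -9.80077166e-03,  1.66375942e+02]), 'ft_force': array([ 0.26293853,  1.10787363, -0.1810692 ]), 'wrist_torque': array([-0.01479246, -0.01732889,  0.04719001]), 'grip_force': 0.0, 'finger_gap': 85.5984178880403}
scene [[496.41, 0.0, 327.8], [0.0, 496.41, 203.5], [0.0, 0.0, 1.0]] [[-0.862, 0.343, -0.374, 953.904], [0.508, 0.589, -0.629, 693.503], [0.004, -0.732, -0.682, 868.571], [0.0, 0.0, 0.0, 1.0]]
side [[476.06, 0.0, 323.17], [0.0, 476.06, 208.76], [0.0, 0.0, 1.0]] [[0.689, -0.45, 0.568, -25.734], [-0.725, -0.432, 0.537, -550.162], [0.003, -0.782, -0.624, 685.201], [0.0, 0.0, 0.0, 1.0]]
[[315.5, 0.0, 322.1], [0.0, 315.5, 199.73], [0.0, 0.0, 1.0]] [[0.235, 0.93, 0.284, 69.284], [0.972, -0.224, -0.071, 600.997], [-0.002, 0.292, -0.956, 372.429], [0.0, 0.0, 0.0, 1.0]]
```

View pics/scene0.png

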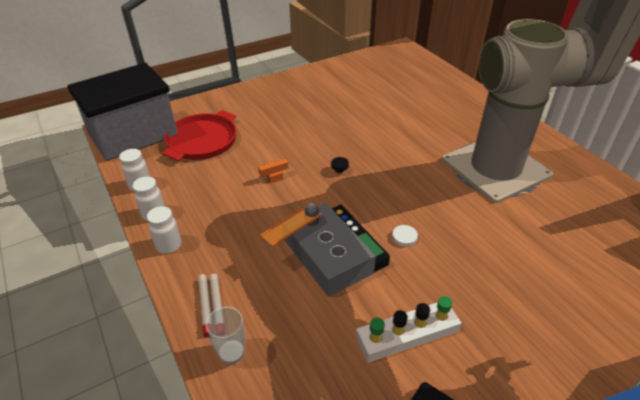

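View pics/side0.png

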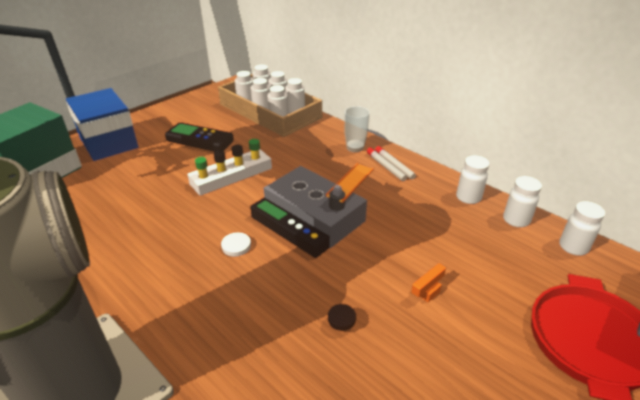

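The scene view has the rack at (410,328), with green caps at (377,325) and (445,303) at its two ends and black caps between. The reader has its wells at (326,237) and (338,251) and the spindle at (312,210). The handle is at (273,170). The side view agrees.

```bash
cat > h.py <<'E'
import numpy as np, cv2
from bench import sensors, optics, r
def P(c):
    T=np.linalg.inv(c["pose"]); return c["camera_matrix"]@T[:3]
def tri(c1,p1,c2,p2):
    X=cv2.triangulatePoints(P(c1),P(c2),np.float64(p1).reshape(2,1),np.float64(p2).reshape(2,1)); return (X[:3]/X[3]).ravel()
def proj(c,X):
    q=P(c)@np.append(X,1); return q[:2]/q[2]
def onz(c,p,z):
    d=c["pose"][:3,:3]@np.linalg.solve(c["camera_matrix"],[p[0],p[1],1]); o=c["pose"][:3,3]; return o+d*(z-o[2])/d[2]
E
python3 - <<'E'
from h import *
A,B=optics.get_calibration("scene"),optics.get_calibration("side")
for n,p,q in [("g1",(377,323),(254,144)),("g2",(445,302),(201,160)),("spin",(312,208),(337,190)),("h",(273,166),(430,277)),("wi",(326,237),(316,195)),("wo",(338,251),(299,185))]:
    X=tri(A,p,B,q); print(n,X.round(),proj(A,X).round(1),proj(B,X).round(1))
c=optics.get_calibration("wrist"); s=sensors.sense()
print(s["tool_pos"],s["tcp_rot"])
from scipy.spatial.transform import Rotation as R
Rt=R.from_euler("xyz",s["tcp_rot"],degrees=True).as_matrix()
print(Rt.round(3)); print((Rt.T@(c["pose"][:3,3]-s["tool_pos"])).round(1)); print((Rt.T@c["pose"][:3,:3]).round(3))
E
```

```text
g1 [603. 285.  69.] [376.4 323. ] [253.5 144. ]
g2 [465. 315.  73.] [444.  302.1] [200.1 159.9]
spin [571. -23.  99.] [311.3 207.8] [336.2 190.2]
h [ 551. -274.   38.] [272.4 165.7] [429.  277.4]
wi [569.  36.  57.] [325.3 236.9] [315.3 195.1]
wo [568.  88.  59.] [337.6 250.9] [298.6 185.1]
[141.14718328 582.72980463 230.48043697] [-1.79919593e+02 -9.19080070e-03  1.66379587e+02]
[[-0.972  0.235 -0.   ]
 [ 0.235  0.972 -0.001]
 [ 0.    -0.001 -1.   ]]
[  74.2    0.7 -142.1]
[[ 0.    -0.956 -0.292]
 [ 1.     0.    -0.   ]
 [ 0.    -0.292  0.956]]
```

Call:
apply_moves --pt "-41.5 -26.2 0 0 0 0 0" --pt "-41.5 -26.2 0 0 0 0 0" --pt "-41.5 -26.2 0 0 0 0 0" --pt "-41.5 -26.2 0 0 0 0 0" --pt "-41.5 -26.2 0 0 0 0 0" --pt "-41.5 -26.2 0 0 0 0 0" --pt "-41.5 -26.2 0 0 0 0 0" --pt "-41.5 -26.2 0 0 0 0 0" --pt "-41.5 -26.2 0 0 0 0 0" --pt "-41.5 -26.2 0 0 0 0 0" --pt "-41.5 -26.2 0 0 0 0 0" --pt "-41.5 -26.2 0 0 0 0 0" --pt "0 0 0 0 0 0 0" --pt "0 0 0 0 0 0 0"

```text
time: 1.9
tool_pos: [550.9, 160.3, 230.8]
tcp_rot: [-180.0, -0.1, 166.3]
ft_force: [-1.0, -0.3, 0.5]
finger_gap: 85.5
grip_force: 0.0
```

```bash
cat >> h.py <<'E'
import pickle
def shot(name):
    c=optics.get_calibration("wrist"); im=optics.snapshot("wrist")
    cv2.imwrite(f"pics/{name}.png",im[:,:,::-1]); pickle.dump(c,open(f"pics/{name}.pkl","wb")); return c
def cal(name): return pickle.load(open(f"pics/{name}.pkl","rb"))
E
python3 - <<'E'
from h import *
c=shot("w1"); s=sensors.sense(); print(s["tool_pos"],s["tcp_rot"],s["joint_pos"])
for X in [(603,285,76),(465,315,76),(571,-23,111),(551,-274,46)]: print(proj(c,X).round())
E
```

```text
[550.62908728 160.81631015 230.95634711] [ 1.79999600e+02 -5.28453253e-02  1.66396951e+02] [ 1.11457817e+01  3.45837416e+00  8.95722178e+01  2.25169501e-02
  8.70172324e+01 -6.52523505e+01]
[457. 204.]
[473.  48.]
[133. 259.]
[-44. 264.]
```

Call:
apply_moves --pt "-11.7 -48.6 0 0 0 0 0" --pt "-11.7 -48.6 0 0 0 0 0" --pt "-11.7 -48.6 0 0 0 0 0" --pt "0 0 0 0 0 0 0" --pt "0 0 0 0 0 0 0"

```text
time: 2.58
tool_pos: [550.7, 11.5, 231.4]
tcp_rot: [180.0, 0.0, 166.4]
ft_force: [0.4, -0.3, 0.2]
finger_gap: 85.3
grip_force: 0.0
```

```bash
python3 - <<'E'
from h import *
c=shot("w2")
a,b=cv2.imread("pics/w1.png"),cv2.imread("pics/w2.png")
print(c["pose"].round(2))
E
```

```text
[[ 2.3000e-01  9.3000e-01  2.8000e-01  4.7876e+02]
 [ 9.7000e-01 -2.2000e-01 -7.0000e-02  2.9470e+01]
 [ 0.0000e+00  2.9000e-01 -9.6000e-01  3.7350e+02]
 [ 0.0000e+00  0.0000e+00  0.0000e+00  1.0000e+00]]
```

View pics/w2.png

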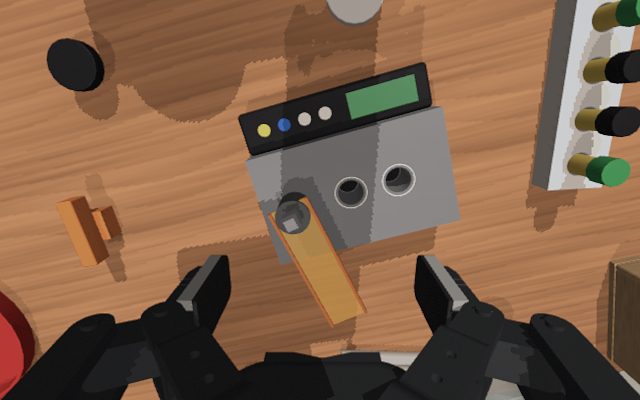

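View pics/w1.png

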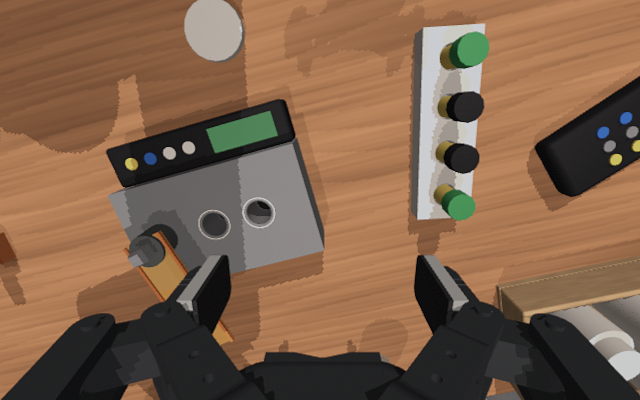

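w1 shows the well rings at (214,224) and (259,212) and green cap tops at (472,49) and (460,206). w2 shows the wells at (350,192) and (398,180), the spindle at about (291,220), the handle at (85,230) and the near green cap top at (615,172). I'll refine these in an enlarged montage.

```bash
python3 - <<'E'
from h import *
a,b=cv2.imread("pics/w1.png"),cv2.imread("pics/w2.png")
def t(im,x,y):
    z=cv2.resize(im[y:y+75,x:x+100],(400,300),interpolation=cv2.INTER_CUBIC)
    for k in range(0,100,10):
        cv2.line(z,(4*k,0),(4*k,8 if k%50 else 16),(255,255,255),1)
        if k<75: cv2.line(z,(0,4*k),(8 if k%50 else 16,4*k),(255,255,255),1)
    return z
cv2.imwrite("pics/m1.png",np.vstack([np.hstack([t(a,190,180),t(b,325,150)]),np.hstack([t(b,255,185),t(b,45,190)])]))
for n,im in(("w1",a),("w2",b)):
    hsv=cv2.cvtColor(im,cv2.COLOR_BGR2HSV)
    m=cv2.inRange(hsv,(50,120,125),(85,255,255))
    k,l,st,ce=cv2.connectedComponentsWithStats(m)
    for i in range(1,k):
        if st[i,4]>150:
            cs,_=cv2.findContours((l==i).astype(np.uint8),0,1); print(n,st[i],ce[i].round(1),[np.round(v,1) for v in cv2.fitEllipse(max(cs,key=len))], hsv[l==i].mean(0).round())
E
```

```text
w1 [458  32  30  34 790] [472.5  48.5] [array([472.5,  48.5]), array([28.4, 33.5]), np.float64(29.1)] [ 66. 123. 151.]
w1 [448 194  27  26 523] [461.1 206.8] [array([461.1, 206.8]), array([23.4, 26.6]), np.float64(53.7)] [ 66. 129. 146.]
w2 [602 159  28  27 574] [615.3 172.3] [array([615.3, 172.2]), array([23. , 29.8]), np.float64(49.4)] [ 66. 130. 145.]
```

View pics/m1.png

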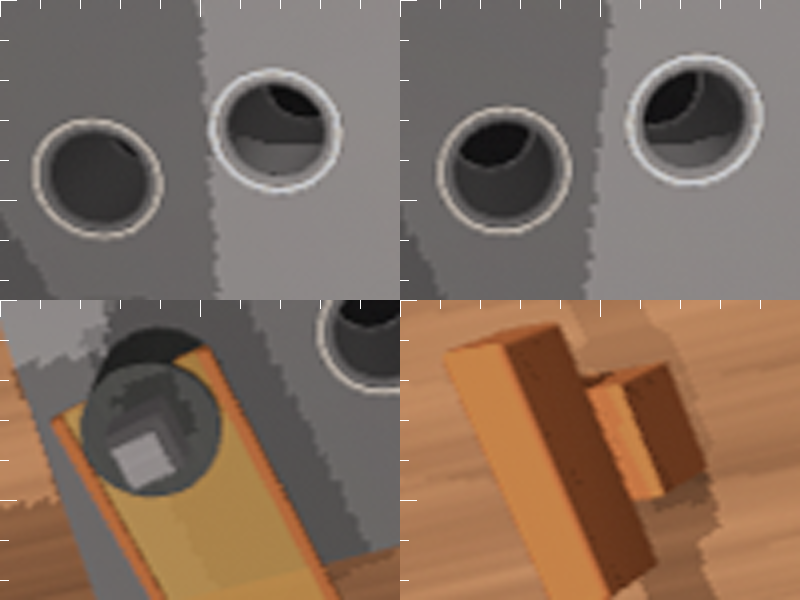

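The montage gives ring centres at (214.0,224.4) and (258.5,212.3) in w1, and (350.8,192.3) and (398.6,179.8) in w2. The spindle tip is at (290.4,224.4), its shoulder at (292.4,216.9), and the plate's right edge runs (307,197)–(338,260).

```bash
python3 - <<'E'
from h import *
a,b=cal("w1"),cal("w2")
for n,p,q in [("wi",(214,224.4),(350.75,192.3)),("wo",(258.5,212.3),(398.6,179.75)),("g1",(461,206.8),(615.3,172.3))]:
    X=tri(a,p,b,q); print(n,X.round(1))
print("wi60",onz(a,(214,224.4),60).round(1),onz(b,(350.75,192.3),60).round(1))
print("wo60",onz(a,(258.5,212.3),60).round(1),onz(b,(398.6,179.75),60).round(1))
print("g1@76",onz(a,(461,206.8),76).round(1),onz(b,(615.3,172.3),76).round(1)); print("g2",onz(a,(472.5,48.5),76).round(1))
print("tip",onz(b,(290.4,224.4),111).round(1),"sh",onz(b,(292.4,216.9),92).round(1))
for e in [((307,197),(338.5,260)),((269,215.5),(294,260))]:
    u,v=onz(b,e[0],90),onz(b,e[1],90); d=v-u; print("plate",u.round(),v.round(),np.degrees(np.arctan2(d[1],d[0])))
# handle bar top corners z=46, tile offsets
for p in [(56.2-.0,202),(70.5,201),(0,0)]: pass
q=lambda x,y:onz(b,(45+(x-400+.5)/4-.5,190+(y-300+.5)/4-.5),46)
u,v=q(446,351),q(506,343); w=q(553,600); x2=q(610,599); print("handle",u.round(1),v.round(1),w.round(1),x2.round(1))
for s,e in((u,w),(v,x2)): d=e-s; print(np.degrees(np.arctan2(d[1],d[0])))
E
```

```text
wi [571.2  37.7  59.8]
wo [569.3  87.8  60.4]
g1 [606.9 289.3  75.1]
wi60 [571.2  37.7  60. ] [571.1  37.7  60. ]
wo60 [569.3  87.7  60. ] [569.6  87.8  60. ]
g1@76 [606.5 288.9  76. ] [606.6 288.5  76. ]
g2 [465.5 314.4  76. ]
tip [572.5 -22.2 111. ] sh [572.4 -22.1  92. ]
plate [557.  -4.  90.] [628.  10.  90.] 11.381168642002782
plate [566. -44.  90.] [618. -33.  90.] 12.054718607576676
handle [ 511.1 -276.    46. ] [ 512.8 -259.1   46. ] [ 587.5 -281.7   46. ] [ 591.  -265.5   46. ]
-4.299328545031101
-4.731036642818254
```

Both views agree, with wells at z = 60 and the cap top at z = 75–76. Next I pick the near green vial at (606.6, 288.8).

Call:
apply_moves --pt "1.8 47.1 0 0 0 0 0" --pt "1.8 47.1 0 0 0 0 0" --pt "1.8 47.1 0 0 0 0 0" --pt "1.8 47.1 0 0 0 0 0" --pt "1.8 47.1 0 0 0 0 0" --pt "1.8 47.1 0 0 0 0 0.2" --pt "0 0 30 0 0 0 0.2" --pt "0 0 50 0 0 0 0.2" --pt "0 0 40 0 0 0 0.2" --pt "0 0 30 0 0 0 0.2" --pt "0 0 0 0 0 0 0.2" --pt "0 0 0 0 0 0 0.2"

```text
time: 4.12
tool_pos: [607.4, 288.9, 82.9]
tcp_rot: [179.9, 0.1, 166.5]
ft_force: [0.3, 0.2, 0.3]
finger_gap: 68.0
grip_force: 0.0
```

Call:
apply_moves --pt "0.7 0 20 0 0 0 0.2" --pt "0 0 6.5 0 0 0 0.2" --pt "0 0 0 0 0 0 1" --pt "0 0 0 0 0 0 1" --pt "0 0 0 0 0 0 1" --pt "0 0 0 0 0 0 1" --pt "0 0 0 0 0 0 1" --pt "0 0 0 0 0 0 1" --force 35

```text
time: 5.12
tool_pos: [606.8, 287.8, 55.4]
tcp_rot: [180.0, 0.0, 166.4]
ft_force: [-0.7, 0.6, 4.0]
finger_gap: 26.7
grip_force: 34.5
```

Call:
apply_moves --pt "0 0 -30 0 0 0 1" --pt "0 0 -60 0 0 0 1" --pt "-2.7 -50.8 0 0 0 0 1" --pt "-2.7 -50.8 0 0 0 0 1" --pt "-2.7 -50.8 0 0 0 0 1" --pt "-2.7 -50.8 0 0 0 0 1" --pt "0 0 0 0 0 0.163 1" --pt "0 0 0 0 0 0.163 1" --pt "0 0 0 0 0 0.163 1" --pt "0 0 0 0 0 0.163 1" --pt "0 0 0 0 0 0.163 1" --pt "0 0 0 0 0 0.163 1" --pt "0 0 0 0 0 0.163 1" --pt "0 0 0 0 0 0.163 1" --pt "0 0 0 0 0 0 1" --pt "0 0 0 0 0 0 1"

```text
time: 7.12
tool_pos: [568.9, 87.6, 144.6]
tcp_rot: [-180.0, 0.0, 91.9]
ft_force: [0.7, -0.3, -0.3]
finger_gap: 26.6
grip_force: 35.3
```

```bash
python3 - <<'E'
from h import *
c=shot("w3"); P_=np.mean([sensors.sense()["tool_pos"] for _ in range(3)],0); print(P_)
for z in (99,100,166): pass
im=cv2.imread("pics/w3.png"); cv2.imwrite("pics/m3.png",cv2.resize(im[150:400,170:470],(780,650)) [:600])
for X in [(P_[0],P_[1],166),(P_[0],P_[1],P_[2]-45.4),(569.5,87.8,60),(571.2,37.7,60)]: print(proj(c,X).round(1))
E
```

```text
[568.92378878  87.61920628 144.66243192]
[321.  283.5]
[321.4 226.3]
[322.3 206.7]
[322.3 266. ]
```

View pics/m3.png

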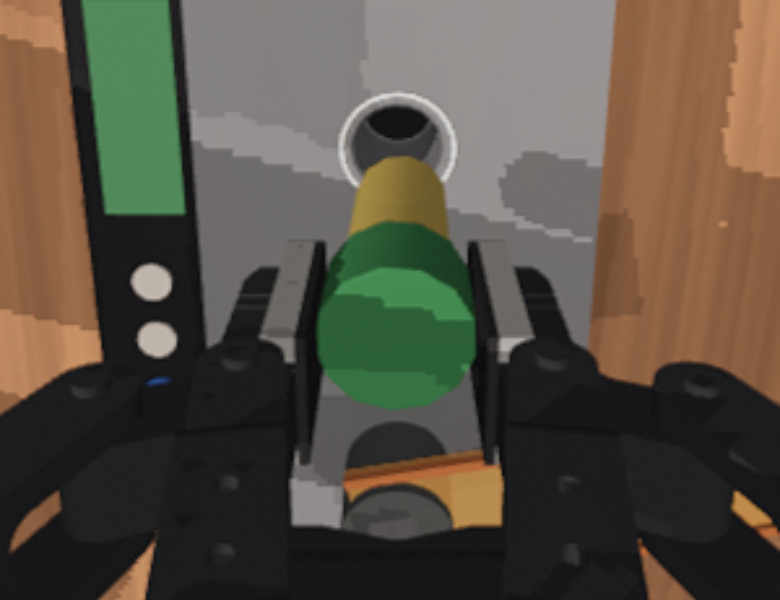

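The picture shows the vial hanging upright. Its body is lined up with the outer well ring (crop x≈398 for both, cap top at crop (397,337)). I'll lower it in while watching the force.

Call:
apply_moves --pt "0 0 20 0 0 0 1" --pt "0 0 14 0 0 0 1" --pt "0 0 8 0 0 0 1" --pt "0 0 6 0 0 0 1" --pt "0 0 0 0 0 0 1"

```text
time: 7.8
tool_pos: [568.7, 87.6, 96.2]
tcp_rot: [-179.9, 0.0, 91.7]
ft_force: [0.0, 0.5, -0.9]
finger_gap: 27.0
grip_force: 35.3
```

Call:
apply_moves --pt "0 0 8 0 0 0 1" --pt "0 0 8 0 0 0 1" --pt "0 0 8 0 0 0 1" --pt "0 0 6 0 0 0 1" --pt "0 0 0 0 0 0 1"

```text
time: 8.43
tool_pos: [568.5, 87.6, 65.9]
tcp_rot: [-179.9, 0.0, 91.7]
ft_force: [-0.8, -0.9, -1.1]
finger_gap: 26.8
grip_force: 35.4
```

Call:
apply_moves --pt "0 0 3 0 0 0 1" --pt "0 0 0 0 0 0 1" --pt "0 0 0 0 0 0 0.4" --pt "0 0 0 0 0 0 0.4" --pt "0 0 0 0 0 0 0.4" --pt "0 0 -20 0 0 0 0.4" --pt "0 0 -40 0 0 0 0.4" --pt "0 0 -40 0 0 0 0.4" --pt "0 0 0 0 0 0 0.4" --pt "0 0 0 0 0 0 0.4"

```text
time: 9.68
tool_pos: [569.3, 87.7, 164.8]
tcp_rot: [179.9, -0.0, 91.7]
ft_force: [-0.7, -0.3, 0.2]
finger_gap: 51.6
grip_force: 0.0
```

```bash
python3 - <<'E'
from h import *
c=shot("w4"); im=cv2.imread("pics/w4.png"); hsv=cv2.cvtColor(im,cv2.COLOR_BGR2HSV)
for lo in (60,125):
  m=cv2.inRange(hsv,(50,110,lo),(85,255,255)); m[:,:260]=0
  k,l,st,ce=cv2.connectedComponentsWithStats(m)
  for i in range(1,k):
    if st[i,4]>100: print(lo,st[i],ce[i].round(1))
for z in (80,84): print(proj(c,(569.5,87.8,z)).round(1), [proj(c,(569.5+14*np.cos(t),87.8+14*np.sin(t),z)).round(1).tolist() for t in (0,np.pi/2,np.pi,-np.pi/2)])
E
```

```text
60 [ 305  184   35   39 1083] [321.9 202.9]
125 [305 189  35  34 933] [322.  205.3]
[321.5 206.7] [[340.0, 207.2], [322.1, 188.8], [303.1, 206.2], [321.0, 224.0]]
[321.5 208.4] [[340.3, 208.9], [322.1, 190.3], [302.7, 207.9], [321.0, 225.9]]
```

The outer vial is home: its cap is at (322,205), against a predicted (321.5,206.7). Now the second green vial.

Call:
apply_moves --pt "46 -19.4 0 0 0 0 0.2" --pt "46 -19.4 0 0 0 0 0.2" --pt "46 -19.4 0 0 0 0 0.2" --pt "46 -19.4 0 0 0 0 0.2" --pt "46 -19.4 0 0 0 0 0.2" --pt "0 0 0 0 0 -0.163 0.2" --pt "0 0 0 0 0 -0.163 0.2" --pt "0 0 0 0 0 -0.163 0.2" --pt "0 0 0 0 0 -0.163 0.2" --pt "0 0 0 0 0 -0.163 0.2" --pt "0 0 0 0 0 -0.163 0.2" --pt "0 0 0 0 0 -0.163 0.2" --pt "0 0 0 0 0 -0.163 0.2" --pt "0 0 35 0 0 0 0.2" --pt "0 0 45 0 0 0 0.2" --pt "0 0 0 0 0 0 0.2" --pt "0 0 0 0 0 0 0.2"

```text
time: 11.85
tool_pos: [465.5, 314.8, 84.5]
tcp_rot: [-180.0, -0.0, 166.4]
ft_force: [0.1, -0.7, 0.4]
finger_gap: 68.0
grip_force: 0.0
```

```bash
python3 - <<'E'
from h import *
c=shot("w5"); im=cv2.imread("pics/w5.png"); hsv=cv2.cvtColor(im,cv2.COLOR_BGR2HSV)
m=cv2.inRange(hsv,(50,110,90),(85,255,255)); k,l,st,ce=cv2.connectedComponentsWithStats(m)
for i in range(1,k):
    if st[i,4]>100: print(st[i],ce[i].round(1), onz(c,ce[i],76).round(1))
print(sensors.sense()["tool_pos"],proj(c,(465.5,314.4,76)).round(1))
E
```

```text
[ 297  226   51   47 1881] [321.8 249.2] [464.6 315.5  76. ]
[466.37225363 315.23235349  85.60247201] [320.2 251.1]
```

Call:
apply_moves --pt "0 0 22 0 0 0 0.2" --pt "0 0 7 0 0 0 0.2" --pt "0 0 0 0 0 0 1" --pt "0 0 0 0 0 0 1" --pt "0 0 0 0 0 0 1" --pt "0 0 0 0 0 0 1" --pt "0 0 0 0 0 0 1" --pt "0 0 0 0 0 0 1" --force 35

```text
time: 12.9
tool_pos: [466.2, 315.1, 56.1]
tcp_rot: [179.9, 0.1, 166.4]
ft_force: [-0.4, -0.2, 6.3]
finger_gap: 26.6
grip_force: 34.5
```

Call:
apply_moves --pt "0 0 -40 0 0 0 1" --pt "0 0 -60 0 0 0 1" --pt "-27.8 -40.9 0 0 0 0 1" --pt "-27.8 -40.9 0 0 0 0 1" --pt "-27.8 -40.9 0 0 0 0 1" --pt "-27.8 -40.9 0 0 0 0 1" --pt "-27.8 -40.9 0 0 0 0 1" --pt "-27.8 -40.9 0 0 0 0 1" --pt "0 0 0 0 0 0.163 1" --pt "0 0 0 0 0 0.163 1" --pt "0 0 0 0 0 0.163 1" --pt "0 0 0 0 0 0.163 1" --pt "0 0 0 0 0 0.163 1" --pt "0 0 0 0 0 0.163 1" --pt "0 0 0 0 0 0.163 1" --pt "0 0 0 0 0 0.163 1" --pt "0 0 0 0 0 0 1" --pt "0 0 0 0 0 0 1"

```text
time: 15.15
tool_pos: [569.7, 36.9, 154.8]
tcp_rot: [-180.0, -0.0, 91.9]
ft_force: [0.5, 0.0, -0.8]
finger_gap: 26.6
grip_force: 35.4
```

```bash
python3 - <<'E'
from h import *
c=shot("w6"); P_=np.mean([sensors.sense()["tool_pos"] for _ in range(3)],0); print(P_)
im=cv2.imread("pics/w6.png"); hsv=cv2.cvtColor(im,cv2.COLOR_BGR2HSV)
m=cv2.inRange(hsv,(50,110,50),(85,255,255)); k,l,st,ce=cv2.connectedComponentsWithStats(m)
for i in range(1,k):
    if st[i,4]>100: print(st[i],ce[i].round(1))
cv2.imwrite("pics/m6.png",cv2.resize(im[130:380,170:470],(720,600)))
print(proj(c,(P_[0],P_[1],P_[2]+20.6)).round(1),proj(c,(571,37.7,60)).round(1),proj(c,(569.4,87.8,80)).round(1))
E
```

```text
[569.66678716  36.94575869 154.78207387]
[ 305  119   39   41 1236] [324.  138.9]
[ 292  233   61   72 3474] [322.  269.3]
[320.9 282.5] [323.1 202. ] [323.4 140.5]
```

View pics/m6.png

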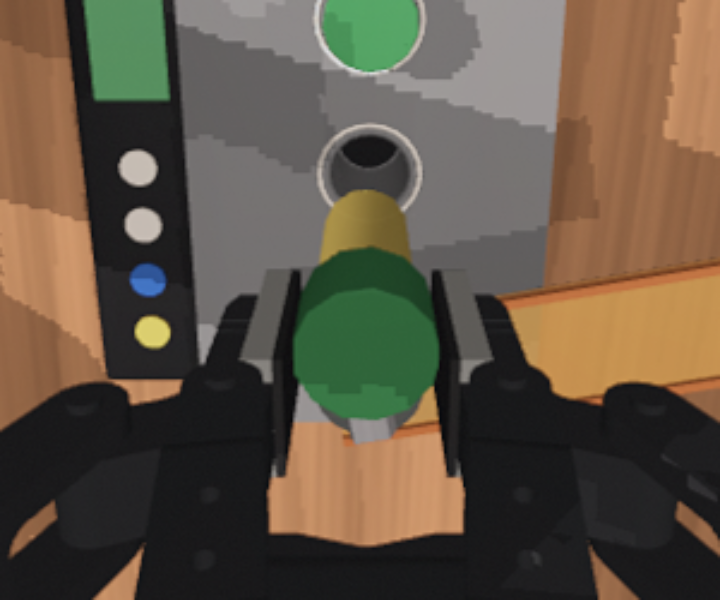

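The second vial hangs upright. The inner ring centre is at crop (369,172) and the vial axis at crop x≈366, so I shift +1 mm in x and lower.

Call:
apply_moves --pt "0.6 1 20 0 0 0 1" --pt "0 0 18 0 0 0 1" --pt "0 0 10 0 0 0 1" --pt "0 0 8 0 0 0 1" --pt "0 0 0 0 0 0 1" --pt "0 0 4 0 0 0 1"

```text
time: 15.95
tool_pos: [571.5, 37.5, 95.6]
tcp_rot: [179.9, 0.0, 91.7]
ft_force: [0.4, 0.6, -0.4]
finger_gap: 26.6
grip_force: 35.6
```

Call:
apply_moves --pt "0 0 8 0 0 0 1" --pt "0 0 8 0 0 0 1" --pt "0 0 8 0 0 0 1" --pt "0 0 6 0 0 0 1" --pt "0 0 2 0 0 0 1" --pt "0 0 0 0 0 0 1"

```text
time: 16.7
tool_pos: [570.7, 37.5, 62.7]
tcp_rot: [-180.0, -0.0, 91.7]
ft_force: [-0.2, -0.7, -0.2]
finger_gap: 26.6
grip_force: 35.6
```

Call:
apply_moves --pt "0 0 0 0 0 0 0.4" --pt "0 0 0 0 0 0 0.4" --pt "0 0 0 0 0 0 0.4" --pt "0 0 -20 0 0 0 0.4" --pt "0 0 -40 0 0 0 0.4" --pt "0 0 -50 0 0 0 0.4" --pt "0 0 -30 0 0 0 0.4" --pt "0 0 0 0 0 0 0.4" --pt "0 0 0 0 0 0 0.4"

```text
time: 17.82
tool_pos: [570.6, 37.6, 203.0]
tcp_rot: [180.0, 0.0, 91.7]
ft_force: [-0.3, 0.5, 0.7]
finger_gap: 51.5
grip_force: 0.0
```

```bash
python3 - <<'E'
from h import *
c=shot("w7"); im=cv2.imread("pics/w7.png"); hsv=cv2.cvtColor(im,cv2.COLOR_BGR2HSV)
m=cv2.inRange(hsv,(50,110,60),(85,255,255)); k,l,st,ce=cv2.connectedComponentsWithStats(m)
for i in range(1,k):
    if st[i,4]>100: print(st[i],ce[i].round(1),onz(c,ce[i],80).round(1))
for X in ((569.4,87.8),(571.2,37.7)):print(proj(c,(*X,80)).round(1), [proj(c,(X[0]+14*np.cos(t),X[1]+14*np.sin(t),80)).round(1).tolist() for t in (0,np.pi/2,np.pi,-np.pi/2)])
E
```

```text
[307 117  32  34 838] [322.4 133.5] [569.9  88.7  80. ]
[308 173  30  34 799] [322.4 189.4] [571.2  40.9  80. ]
[321.9 134.6] [[338.8, 135.1], [322.4, 117.1], [304.9, 134.1], [321.4, 151.6]]
[322.3 193. ] [[338.3, 193.4], [322.7, 177.3], [306.2, 192.5], [321.8, 208.2]]
```

Call:
apply_moves --pt "-51.3 -4.6 0 0 0 0 0.4" --pt "-51.3 -4.6 0 0 0 0 0.4" --pt "-51.3 -4.6 0 0 0 0 0.4" --pt "-51.3 -4.6 0 0 0 0 0.4" --pt "-51.3 -4.6 0 0 0 0 0.4" --pt "-51.3 -4.6 0 0 0 0 0.4" --pt "0 0 0 0 0 0.1866 0.4" --pt "0 0 0 0 0 0.1866 0.4" --pt "0 0 0 0 0 0.1866 0.4" --pt "0 0 0 0 0 0.1866 0.4" --pt "0 0 0 0 0 0.1866 0.4" --pt "0 0 0 0 0 0.1866 0.4" --pt "0 0 0 0 0 0.1866 0.4" --pt "0 0 0 0 0 0.1866 0.4" --pt "0 0 0 0 0 0.1866 0.4" --pt "0 0 0 0 0 0 0.4" --pt "0 0 0 0 0 0 0.4"

```text
time: 20.0
tool_pos: [551.6, -270.6, 201.8]
tcp_rot: [-180.0, 0.1, -4.3]
ft_force: [-0.5, -0.2, -0.1]
finger_gap: 51.0
grip_force: 0.0
```

```bash
python3 - <<'E'
from h import *
c=shot("w8"); s=sensors.sense(); print(s["tool_pos"],s["tcp_rot"],s["joint_pos"].round(1))
im=cv2.imread("pics/w8.png")
u=proj(c,(552,-270.7,46)); print(u, proj(c,(552,-270.7,0)))
x,y=int(u[0])-80,int(u[1])-60
x=max(x,0);y=max(y,0); print(x,y)
cv2.imwrite("pics/m8.png",cv2.resize(im[y:y+120,x:x+160],(800,600),interpolation=cv2.INTER_CUBIC))
E
```

```text
[ 551.69961067 -270.73740944  202.08790992] [-1.79968982e+02  6.21234546e-02 -4.35775225e+00] [-30.9  10.6  84.9  -0.   84.6  63.4]
[322.70997067 183.32424635] [322.64640317 173.23406397]
242 123
```

View pics/m8.png

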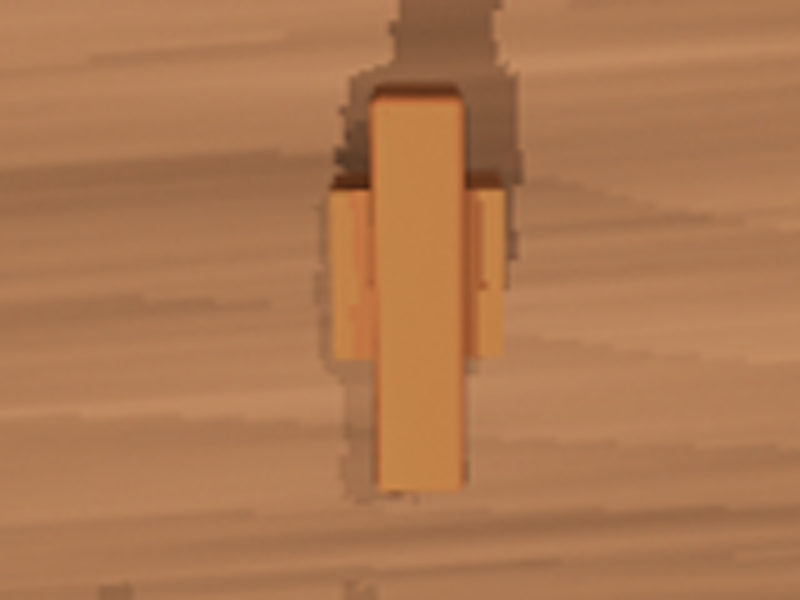

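The enlarged view shows the bar top face with corners at crop (372,95), (463,95), (378,490) and (465,490), nearly aligned with the tool. The boss sticks out equally on both sides.

```bash
python3 - <<'E'
from h import *
b,c,d=cal("w2"),cal("w8"),cal("w7")
q=lambda x,y:(242+(x+.5)/5-.5,123+(y+.5)/5-.5)
t=lambda x,y:(45+(x-400+.5)/4-.5,190+(y-300+.5)/4-.5)
print("u",tri(b,t(446,351),c,q(465,490)).round(1),"v",tri(b,t(506,343),c,q(378,490)).round(1))
C=[onz(c,q(*p),46) for p in((372,95),(463,95),(378,490),(465,490))]; print(np.round(C,1)); print("ctr",np.mean(C,0).round(1))
D=(C[0]+C[1]-C[2]-C[3])/2; print(np.linalg.norm(D),np.degrees(np.arctan2(D[1],D[0])))
print("inner lower rim",proj(d,(571.2,51.7,60)),"raised",proj(d,(571.2,51.7,64)))
E
```

```text
u [ 511.3 -279.7   42.1] v [ 512.9 -262.    42.8]
[[ 592.5 -267.4   46. ]
 [ 591.2 -284.4   46. ]
 [ 513.8 -262.3   46. ]
 [ 512.5 -279.8   46. ]]
ctr [ 552.5 -273.5   46. ]
78.83797441472787 -3.5571487442537237
inner lower rim [322.68676736 172.44490747] raised [322.69568999 173.36926757]
```

Call:
apply_moves --pt "1 2.5 50 0 0 0 0.4" --pt "0 0 50 0 0 0 0.4" --pt "0 0 40 0 0 0 0.4" --pt "0 0 20 0 0 0 0.4" --pt "0 0 0 0 0 0 0.4" --pt "0 0 0 0 0 0 0.4"

```text
time: 20.8
tool_pos: [554.2, -274.3, 45.0]
tcp_rot: [179.9, -0.2, -4.5]
ft_force: [-0.3, -0.8, 0.5]
finger_gap: 51.3
grip_force: 0.0
```

Call:
apply_moves --pt "0 0 10 0 0 0 0.4" --pt "0 0 6 0 0 0 0.4" --pt "0 0 0 0 0 0 0.4" --pt "0 0 0 0 0 0 0.4"

```text
time: 21.3
tool_pos: [552.8, -273.5, 26.8]
tcp_rot: [180.0, 0.0, -4.6]
ft_force: [-0.6, -0.3, 0.2]
finger_gap: 51.2
grip_force: 0.0
```

Call:
apply_moves --pt "0 0 0 0 0 0 1" --pt "0 0 0 0 0 0 1" --pt "0 0 0 0 0 0 1" --pt "0 0 0 0 0 0 1" --pt "0 0 0 0 0 0 1" --pt "0 0 0 0 0 0 1" --pt "0 0 0 0 0 0 1" --force 60

```text
time: 22.18
tool_pos: [553.2, -273.7, 27.2]
tcp_rot: [180.0, -0.0, -4.6]
ft_force: [0.4, -0.5, 6.0]
finger_gap: 16.7
grip_force: 59.8
```

Call:
apply_moves --pt "0 0 -30 0 0 0 1" --pt "0 0 -50 0 0 0 1" --pt "0 0 -50 0 0 0 1" --pt "-0.1 -50.5 0 0 0 0 1" --pt "-0.1 -50.5 0 0 0 0 1" --pt "-0.1 -50.5 0 0 0 0 1" --pt "-0.1 -50.5 0 0 0 0 1" --pt "-0.1 -50.5 0 0 0 0 1" --pt "0 0 0 0 0 -0.142 1" --pt "0 0 0 0 0 -0.142 1" --pt "0 0 0 0 0 0 1" --pt "0 0 0 0 0 0 1"

```text
time: 23.68
tool_pos: [572.0, -21.8, 156.3]
tcp_rot: [-180.0, 0.1, 11.5]
ft_force: [0.1, 0.4, -0.6]
finger_gap: 16.7
grip_force: 59.1
```

```bash
python3 - <<'E'
from h import *
c=shot("w9"); S=[sensors.sense() for _ in range(4)]; P_=np.mean([s["tool_pos"] for s in S],0); print(P_,S[0]["tcp_rot"])
im=cv2.imread("pics/w9.png")
print("boss/handle origin",proj(c,(P_[0],P_[1],P_[2]-27)).round(1),"bar top",proj(c,(P_[0],P_[1],P_[2]+19)).round(1),"spindle sh",proj(c,(572.4,-22.1,92)).round(1),"tip",proj(c,(572.4,-22.1,111)).round(1))
A=optics.snapshot("scene"); B=optics.snapshot("side")
t=lambda im,x,y:cv2.resize(im[y:y+75,x:x+100],(400,300),interpolation=cv2.INTER_CUBIC)
for n,m in(("scene",A),("side",B)):
    k=optics.get_calibration(n); print(n,proj(k,(572.4,-22.1,111)).round(1),proj(k,(P_[0],P_[1],P_[2]-27)).round(1))
cv2.imwrite("pics/m9.png",np.vstack([np.hstack([cv2.resize(im[120:345,170:470],(400,300)),t(im,272,160)]),np.hstack([t(A[:,:,::-1],262,160),t(B[:,:,::-1],290,140)])]))
E
```

```text
[572.11707409 -21.9247969  156.40210772] [-1.79987354e+02  4.10790846e-02  1.15391731e+01]
boss/handle origin [322.9 238.2] bar top [323.2 280.8] spindle sh [323.1 215.8] tip [323.2 226. ]
scene [310.8 204.3] [310.8 198.3]
side [336.5 185.3] [336.6 178. ]
```

View pics/m9.png

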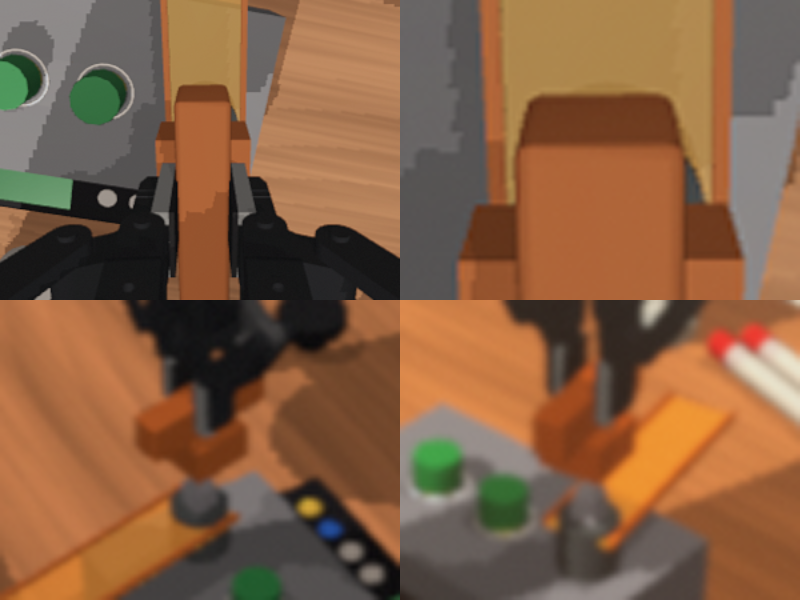

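The bar is parallel to the cover plate and about 1 mm off its centreline (bar x≈322.2, plate x≈324.1). Both vials sit flush in the wells. I nudge 0.8 mm and lower gently.

Call:
apply_moves --pt "0 0.8 10 0 0 0 1" --pt "0 0 6 0 0 0 1" --pt "0 0 3 0 0 0 1" --pt "0 0 3 0 0 0 1" --pt "0 0 2 0 0 0 1" --pt "0 0 0 0 0 0 1"

```text
time: 24.58
tool_pos: [572.9, -22.5, 133.0]
tcp_rot: [180.0, -0.0, 11.7]
ft_force: [2.0, 0.0, -0.3]
finger_gap: 16.8
grip_force: 59.1
```

Call:
apply_moves --pt "0 0 1 0 0 0 1" --pt "0 0 1 0 0 0 1" --pt "0 0 1 0 0 0 1" --pt "0 0 1 0 0 0 1" --pt "0 0 0 0 0 0 1"

```text
time: 25.2
tool_pos: [573.2, -22.5, 129.1]
tcp_rot: [180.0, -0.1, 11.7]
ft_force: [5.2, 1.7, 1.1]
finger_gap: 16.3
grip_force: 59.4
```

Call:
apply_moves --pt "0.9 0 0 0 0 0 1" --pt "0 0 0 0 0 0 1" --pt "0 0 0 0 0 0 1"

```text
time: 25.58
tool_pos: [573.3, -22.4, 128.6]
tcp_rot: [-180.0, 0.0, 11.7]
ft_force: [2.7, -0.6, 0.7]
finger_gap: 16.7
grip_force: 59.3
```

Call:
apply_moves --pt "0.7 0 1 0 0 0 1" --pt "0 0 1.5 0 0 0 1" --pt "0 0 1.5 0 0 0 1" --pt "0 0 1 0 0 0 1" --pt "0 0 0 0 0 0 1"

```text
time: 26.2
tool_pos: [573.7, -22.2, 123.4]
tcp_rot: [-180.0, 0.1, 11.7]
ft_force: [0.2, -0.1, -1.7]
finger_gap: 16.6
grip_force: 59.2
```

Call:
apply_moves --pt "0 0 1.5 0 0 0 1" --pt "0 0 1.5 0 0 0 1" --pt "0 0 1 0 0 0 1" --pt "0 0 0.7 0 0 0 1" --pt "0 0 0 0 0 0 1"

```text
time: 26.82
tool_pos: [574.1, -22.2, 119.2]
tcp_rot: [180.0, -0.0, 11.7]
ft_force: [-1.1, 0.7, 1.5]
finger_gap: 16.8
grip_force: 59.3
```

Call:
apply_moves --pt "0 0 0.6 0 0 0 1" --pt "0 0 0.6 0 0 0 1" --pt "0 0 0.4 0 0 0 1" --pt "0 0 0 0 0 0 1" --pt "0 0 0 0 0 0 1"

```text
time: 27.45
tool_pos: [574.3, -22.2, 119.2]
tcp_rot: [180.0, -0.0, 11.7]
ft_force: [-6.7, 0.3, 11.6]
finger_gap: 16.7
grip_force: 60.8
```

The handle is home, with firm contact at TCP z = 119. I ease the pressure and turn the cover counter-clockwise.

Call:
apply_moves --pt "-0.4 0 -0.6 0 0 0 1" --pt "0 0 0 0 0 0 1" --pt "0 0 0 0 0 0 1" --pt "0 -0.1 0 0 0 -0.1 1" --pt "0 -0.1 0 0 0 -0.1 1" --pt "0 -0.1 0 0 0 -0.1 1" --pt "0 -0.1 0 0 0 -0.1 1" --pt "0 0 0 0 0 0 1"

```text
time: 28.45
tool_pos: [574.2, -21.8, 119.2]
tcp_rot: [180.0, -0.1, 34.7]
ft_force: [-2.2, 1.8, 7.2]
finger_gap: 16.6
grip_force: 60.1
```

```bash
python3 - <<'E'
from h import *
s=sensors.sense(); print({k:np.round(s[k],2) for k in("joint_pos","ft_force","wrist_torque","tool_pos","tcp_rot")})
E
```

```text
{'joint_pos': array([-7.290e+00,  8.090e+00,  9.656e+01,  2.000e-02,  7.526e+01,
        4.798e+01]), 'ft_force': array([-2.23,  1.82,  7.24]), 'wrist_torque': array([0.24, 0.45, 0.09]), 'tool_pos': array([574.23, -21.77, 119.17]), 'tcp_rot': array([ 1.7995e+02, -8.0000e-02,  3.4720e+01])}
```

Call:
apply_moves --pt "0 -0.1 0 0 0 -0.1 1" --pt "0 -0.1 0 0 0 -0.1 1" --pt "0 -0.1 0 0 0 -0.1 1" --pt "0 -0.1 0 0 0 -0.1 1" --pt "0 -0.1 0 0 0 -0.1 1" --pt "0 -0.1 0 0 0 -0.1 1" --pt "0 0 0 0 0 0 1"

```text
time: 29.32
tool_pos: [573.5, -21.3, 119.2]
tcp_rot: [180.0, -0.0, 69.1]
ft_force: [-3.3, 1.9, 7.0]
finger_gap: 16.2
grip_force: 60.2
```

Call:
apply_moves --pt "0 -0.1 0 0 0 -0.09 1" --pt "0 -0.1 0 0 0 -0.09 1" --pt "0 -0.1 0 0 0 -0.09 1" --pt "0 0 0 0 0 -0.04 1" --pt "0 0 0 0 0 0 1" --pt "0 0 0 0 0 0 1"

```text
time: 30.08
tool_pos: [573.1, -21.1, 119.1]
tcp_rot: [180.0, -0.0, 86.8]
ft_force: [-4.4, 2.3, 8.2]
finger_gap: 16.8
grip_force: 60.4
```

```bash
python3 - <<'E'
from h import *
s=sensors.sense(); print({k:np.round(s[k],2) for k in("ft_force","wrist_torque","tool_pos","tcp_rot")})
E
```

```text
{'ft_force': array([-4.38,  2.33,  8.21]), 'wrist_torque': array([0.33, 0.84, 0.03]), 'tool_pos': array([573.06, -21.14, 119.14]), 'tcp_rot': array([ 1.7997e+02, -2.0000e-02,  8.6780e+01])}
```

Call:
apply_moves --pt "0 0 0 0 0 -0.04 1" --pt "0 0 0 0 0 -0.04 1" --pt "0 0 0 0 0 0 1"

```text
time: 30.45
tool_pos: [573.0, -21.1, 119.1]
tcp_rot: [180.0, -0.0, 91.4]
ft_force: [-4.8, 1.4, 8.6]
finger_gap: 16.7
grip_force: 60.4
```

```bash
python3 - <<'E'
from h import *
s=sensors.sense(); print({k:np.round(s[k],2) for k in("ft_force","wrist_torque","tool_pos","tcp_rot")})
A=optics.snapshot("scene"); cv2.imwrite("pics/s2.png",A[:,:,::-1])
E
```

```text
{'ft_force': array([-4.75,  1.43,  8.64]), 'wrist_torque': array([0.38, 0.98, 0.06]), 'tool_pos': array([572.95, -21.11, 119.15]), 'tcp_rot': array([ 1.7998e+02, -2.0000e-02,  9.1400e+01])}
```

Call:
apply_moves --pt "0 0 0 0 0 -0.04 1" --pt "0 0 0 0 0 -0.03 1" --pt "0 0 0 0 0 0 1"

```text
time: 30.88
tool_pos: [572.9, -21.1, 119.1]
tcp_rot: [180.0, -0.0, 95.4]
ft_force: [-5.1, 2.0, 9.2]
finger_gap: 16.5
grip_force: 60.5
```

```bash
python3 - <<'E'
from h import *
s=sensors.sense(); print({k:np.round(s[k],2) for k in("ft_force","wrist_torque","tool_pos","tcp_rot")})
c=shot("w10"); im=cv2.imread("pics/w10.png")
A=cv2.cvtColor(optics.snapshot("scene"),cv2.COLOR_RGB2BGR); B=cv2.cvtColor(optics.snapshot("side"),cv2.COLOR_RGB2BGR)
t=lambda im,x,y:cv2.resize(im[y:y+75,x:x+100],(400,300),interpolation=cv2.INTER_CUBIC)
cv2.imwrite("pics/m10.png",np.vstack([np.hstack([cv2.resize(im[75:300,170:470],(400,300)),t(im,272,110)]),np.hstack([t(A,280,190),t(B,270,150)])]))
E
```

```text
{'ft_force': array([-5.09,  2.04,  9.19]), 'wrist_torque': array([0.34, 1.09, 0.07]), 'tool_pos': array([572.87, -21.11, 119.13]), 'tcp_rot': array([ 1.7999e+02, -2.0000e-02,  9.5400e+01])}
```

View pics/m10.png

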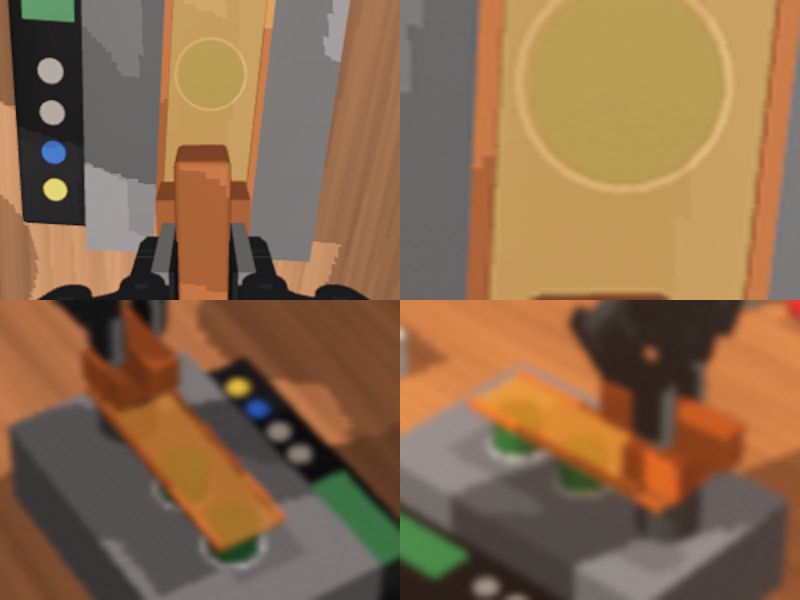

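The cover now lies over both wells, and its plate leans slightly right relative to the bar. I'll measure its angle from the plate edges: left inner edge crop (505,0)→(490,290), right (777,0)→(745,290).

```bash
python3 - <<'E'
from h import *
c=cal("w10"); q=lambda x,y:(272+(x-400+.5)/4-.5,110+(y+.5)/4-.5)
for a,b in(((490,290),(505,0)),((745,290),(777,0))):
    d=onz(c,q(*b),90)-onz(c,q(*a),90); print(np.degrees(np.arctan2(d[1],d[0])))
# block right edge in tile1 -> image
p=lambda x,y:(170+x*.75,75+y*.75)
for a,b in(((311,260),(349,0)),((86,250),(80,0))):
    u,v=onz(c,p(*b),60),onz(c,p(*a),60);d=u-v; print("block",u.round(),v.round(),np.degrees(np.arctan2(d[1],d[0])))
s=cal("w10"); print(onz(c,q(625,82),90))
E
```

```text
91.05400632946818
91.16967946875813
block [630.  76.  60.] [635. -55.  60.] 92.25918590391093
block [510.  64.  60.] [515. -60.  60.] 92.00293774305273
[570.67724979  40.31610079  90.        ]
```

Call:
apply_moves --pt "0 0 0 0 0 -0.03 1" --pt "0 0 0 0 0 0 1"

```text
time: 31.28
tool_pos: [572.8, -21.1, 119.1]
tcp_rot: [-180.0, -0.0, 97.1]
ft_force: [-6.4, 2.0, 9.4]
finger_gap: 16.9
grip_force: 60.5
```

```bash
python3 - <<'E'
from h import *
s=sensors.sense(); print({k:np.round(s[k],2) for k in("ft_force","wrist_torque","tool_pos","tcp_rot")})
E
```

```text
{'ft_force': array([-6.44,  1.95,  9.44]), 'wrist_torque': array([ 0.39,  1.15, -0.01]), 'tool_pos': array([572.76, -21.07, 119.14]), 'tcp_rot': array([-1.800e+02, -3.000e-02,  9.711e+01])}
```

Call:
apply_moves --pt "0 0 0 0 0 -0.04 1" --pt "0 0 0 0 0 0 1" --pt "0 0 0 0 0 0 1"

```text
time: 31.65
tool_pos: [572.5, -21.2, 119.1]
tcp_rot: [-180.0, -0.0, 99.4]
ft_force: [-7.9, 1.3, 12.3]
finger_gap: 16.8
grip_force: 60.6
```

```bash
python3 - <<'E'
from h import *
s=sensors.sense(); print({k:np.round(s[k],2) for k in("ft_force","wrist_torque","tool_pos","tcp_rot")})
E
```

```text
{'ft_force': array([-7.94,  1.29, 12.28]), 'wrist_torque': array([ 0.25,  1.41, -0.02]), 'tool_pos': array([572.54, -21.25, 119.12]), 'tcp_rot': array([-1.7997e+02, -2.0000e-02,  9.9380e+01])}
```

Call:
apply_moves --pt "0 0 0 0 0 0.04 1" --pt "0 0 0 0 0 0 1" --pt "0 0 0 0 0 0 0.3" --pt "0 0 0 0 0 0 0.3" --pt "0 0 0 0 0 0 0.3" --pt "0 0 0 0 0 0 0.3" --pt "0 0 -20 0 0 0 0.3" --pt "0 0 -50 0 0 0 0.3" --pt "0 0 -50 0 0 0 0.3" --pt "0 0 0 0 0 0 0.3" --pt "0 0 0 0 0 0 0.3"

```text
time: 33.02
tool_pos: [573.1, -21.5, 239.2]
tcp_rot: [179.9, 0.0, 97.1]
ft_force: [-0.6, -0.6, -0.3]
finger_gap: 59.9
grip_force: 0.0
```

```bash
python3 - <<'E'
from h import *
c=shot("w11"); im=cv2.imread("pics/w11.png"); print(proj(c,(572.4,-22.1,138)),c["pose"][:3,3])
B=cv2.cvtColor(optics.snapshot("side"),cv2.COLOR_RGB2BGR)
k=optics.get_calibration("side"); print(proj(k,(572.4,-22.1,138)))
cv2.imwrite("pics/m11.png",np.hstack([cv2.resize(im[90:290,222:422],(400,400)),cv2.resize(B[140:240,270:370],(400,400),interpolation=cv2.INTER_CUBIC)]))
E
```

```text
[320.20968946 201.01083399] [564.20240979  53.08166547 381.23317319]
[336.80121355 174.46110214]
```

View pics/m11.png

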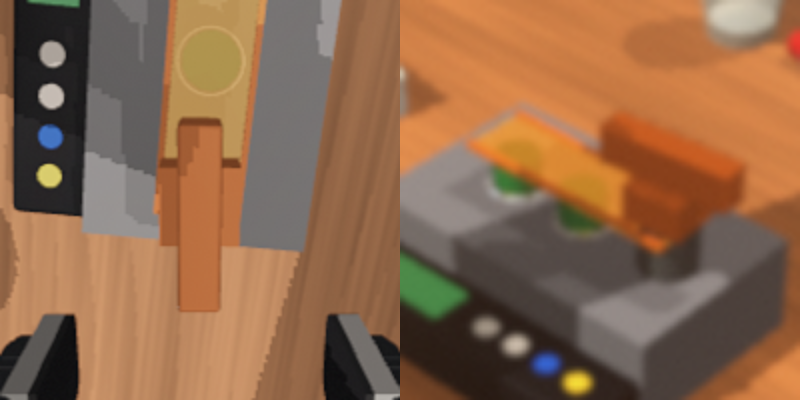

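The handle is seated level on the shoulder, the cover is over both vials and the gripper is clear. I'll check the plate angle from the left edge, crop (161,160)→(172,0), and the right, (246,160)→(266,0).

```bash
python3 - <<'E'
from h import *
c=cal("w11"); im=cv2.imread("pics/w11.png")
q=lambda x,y:(222+x/2,90+y/2)
for a,b in(((161,160),(172,0)),((246,160),(266,0))):
    d=onz(c,q(*b),90)-onz(c,q(*a),90); print(np.degrees(np.arctan2(d[1],d[0])))
A,B=onz(c,q(211,62),90),(571.2,37.7); print(A)
# handle bar top far end corners and near end
C=[onz(c,q(*p),138) for p in((180,125),(221,125),(179,310),(219,310))]; print(np.round(C,1),np.mean(C,0).round(1))
D=C[0]+C[1]-C[2]-C[3]; print(np.degrees(np.arctan2(D[1],D[0])),np.linalg.norm(D)/2)
E
```

```text
92.18858825545331
91.28626975155667
[571.35675544  38.45819903  90.        ]
[[561.4  16.  138. ]
 [577.   17.9 138. ]
 [569.8 -61.6 138. ]
 [586.6 -59.5 138. ]] [573.7 -21.8 138. ]
96.63756069261879 78.02086968804892
```

```bash
python3 -c "
from bench import r
print(r.hand_in())"
```

```text
the job is handed in; nothing more can be done
None
```

The job is handed in at about 33 s of the 72 s allowed, with no verdict returned: by the last camera checks both green vials are home, the handle is fully down and released, the cover is shut, and the black-capped vials were left in the rack.

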